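# Put the tested pump away with its like in the parts drawer

## Task

The vibration pump on the bench has been tested and goes back into stock. Pull out the top drawer of the small green-fronted cabinet, set the pump down (do not drop it) flat on its yoke in the compartment that already holds a pump, beside that one, and push the drawer fully shut without slamming it. The parts already in the drawer stay in their compartments, flat or upright as they are; leave the lower drawer and the other things on the bench alone.

Things in the scene. Friction and masses are not known exactly. Their poses are not given: they have to be found in the camera images.
- parts_cabinet: bench-top parts cabinet, fixed: grey carcass, two green drawer fronts, one above the other; 200 deep (x) x 330 wide (y) x 158 high. Origin: centre of its underside. Its -x axis is the way the drawers come out, towards the front edge of the worktop; +y is left for one who faces its front. The top drawer's mouth is 70 high above its floor: parts must lie lower to go in
- drawer_top (a joint): slide of the top drawer, m: 0 shut (starts 0 to 0.010), grows as pulled out along cabinet -x, stop at 0.140; no spring, 3 N friction plus 8 N per m/s. Floor 76 above the worktop, walls 50 high; a divider (46 high, 4 thick, along x) makes two compartments, each 170 (x) x 147 (y) inside; at the stop their front 140 lie outside the carcass. Green front 12 thick, 68 to 148 above the worktop
- drawer_low (a joint): slide of the lower drawer, m, 0 shut; not needed, leave it shut
- handle (a point): middle of the top drawer's steel bow handle: a round bar 10 thick along the cabinet's y, 100 long, its middle line 35 in front of the green front and 125 above the worktop; clear gap of 30 behind the bar; moves with the drawer. The carcass top is 33 above the bar
- left_compartment (a point): centre of the floor of the top drawer's left (+y) compartment; moves with the drawer; axes as the cabinet's
- right_compartment (a point): centre of the floor of the top drawer's right (-y) compartment; moves with the drawer; axes as the cabinet's
- bench_pump: the pump to put away, before the coffee machine: black coil in a steel yoke, a nozzle at each end, 44 (x) x 127 (y, long axis) x 56 high, 0.3 to 0.6 kg. Origin: on its underside, midway between the nozzle ends. Yoke and coil are 44 wide in x, from y = -19 to +33, 46 high (terminals to 56): grasp there, across x. Nozzles 20 thick, 12 to 34 above the underside. Flat when its z axis is up
- drawer_pump: the like pump that already lies flat in one compartment of the top drawer (left or right, it varies), in the back part of it, long axis across the drawer (cabinet y), close to the rear wall; origin and size as bench_pump. About 105 mm of free floor lie in front of it
- drawer_valve: solenoid valve standing upright in the back part of the other compartment: black coil block 30 wide on a brass foot, 46 x 48 x 58 high; origin: centre of its underside
- tamper: bystander: coffee tamper with wooden handle, 58 across, 85 high; origin: centre of its underside
- pliers_combi: bystander: red-handled pliers lying flat, 53 x 167 x 12; origin: centre of its underside
- torch: bystander: grey torch lying on its side, 32 x 109 x 32; origin: centre of its underside
There are look-alikes about, which are no part of the job. Leave any turquoise look-alike of the bench_pump alone.

How it is judged:
By the outcome, as a careful person would: the job done as asked, in the order asked, and still so for the second after the job is handed in, with the robot touching nothing.
It also fails if it takes over 64 s, if anything falls off the work surface, if the arm or the gripper's body presses on something with over 40 N, if the wrist force passes 120 N, or if a joint passes its speed limit or range.

## Robot

A 6-joint arm with a two-finger parallel gripper is mounted at the origin on a cart in front of the work surface, level with it; the furniture and walls round the work are solid. World frame = base frame: x ahead of the robot, y to its left, z up, the work surface at z = 0. Lengths are in m, angles in rad, forces in N, time in s.
With the tool pointing down it reaches from about 0.325 to 0.85 m from the base axis. Payload 15.5 kg.
Tool frame: the origin (TCP) lies at the very end of the fingers, on their centre line; the grasp point (between the pads) lies 19 mm behind it; z points along the fingers, y is the line along which they close (so a half turn about z gives the same grasp; the last joint's range is limited). The gripper opens to 91 mm and grips with 3 to 60 N. Pads are 32 mm wide; open, the fingers measure 118 mm over their backs; the gripper's body (76 mm by 178 mm) begins 60 mm behind the grasp point.
Start: joints at [1.165, 0.494, 1.345, -0, 1.302, -0.096], TCP at [0.191, 0.595, 0.214] pointing down, gripper open.
Joint ranges: [-2.91, 2.91], [-0.82, 2.16], [0.22, 2.67], [-1.22, 4.37], [0.12, 2.79], [-3.08, 3.08]. Speed limits (rad/s): [1.89, 1.89, 2.57, 3.01, 3.01, 3.01].

## Interface

Orientations are given as [roll, pitch, yaw] about the fixed x, y, z axes, in that order (R = Rz(yaw) Ry(pitch) Rx(roll)).
In Python, from bench import r gives the robot as it stands.
- The arm moves only by the tool inch_along, called after "Request:" as name(argument=value, ...) on one line, values as JSON. Schema: {"type":"object","properties":{"increments":{"type":"array","items":{"type":"array","items":{"type":"array","items":{"type":"number"},"minItems":7,"maxItems":7},"minItems":1,"maxItems":20},"minItems":1,"maxItems":1},"grip_force":{"type":"number"},"only":{"type":"string"},"quiet":{"type":"boolean"},"lines":{"type":"string"}},"required":["increments"],"additionalProperties":false}. increments is a list that holds a single list of rows (three levels of brackets), with 1 to 20 rows, each of 7 numbers: a rotation vector rx, ry, rz in parts of the range, where 1.0 means 2 pi rad, then dx, dy, dz in a scale on which 1.0 is 0.75 m, then the opening from 0.0 (shut) to 1.0 (fully open); each row is the pose to reach, as a shift and turn from the pose commanded when the call began, along the tool's axes at that moment; what a row does not reach only later rows make up. A row lasts 1/10 s, in which the tool goes at most 0.05 m and 0.15 rad, less where a joint would pass 70% of its speed; a pose out of reach is approached as far as the arm can. The fingers move at their own pace and stop on an object; grip_force is the grip in N (left out, the last holds). Time passes only in rows, so rows that do not move let the fingers close. The tool returns the time, the measured TCP pose, the force, the opening and the grip force at its end. only (a regular expression) keeps the lines of the reply that match it, lines (a string "A,B") keeps lines A to B, and quiet returns only ok. No shift or turn number may pass 1 either way. Input that does not fit is refused with a message, and nothing moves.
- r.read_state(): the state, without advancing time (a new reading comes with each control period).
- r.snapshot(name): name is "scene" or "top" or "wrist"; returns a dict with "color" (420x560x3 uint8, red, green, blue), "z_map" (420x560 float32, m along the optical axis (not along the pixel's ray), 0 where there is no reading), "mtx" (3x3 intrinsics, pixels), "dist" ([k1, k2, p1, p2, k3] as OpenCV has them; the pictures are not rectified), "position" and "attitude" of the camera in the world. Camera axes: x right, y down, z forward; pixel columns grow to the right and rows downward; lengths in m; the calibration is good to about 2 mm. A picture is of the moment at which its call begins.
- r.sign_off(): hands the job in; it is judged then, once.
The state is a dict: "time_s": time; "joint_pos": joint angles; "qd": joint speeds; "effort": joint torques, N m; "tool_pos": TCP position; "ee_rot": TCP orientation; "force": force on the tool from outside, world axes, zero at the start; "ft_torque": the same for the moment, N m; "width": opening from 0.0 (shut) to 1.0 (fully open); "finger_force": force on a finger pad.
Only numpy, scipy, OpenCV 4.12 (cv2) and the standard library are available. Lean on these libraries where they do the work, as an engineer would, in place of code of your own. Each camera call takes 0.05 s, during which the arm holds its last target. There are 200 camera calls.

## Working session

There is one attempt and no reset: what is moved stays moved. The work goes in short steps, Python scripts to look and compute and a tool call to move; the robot and the scene stay as the last step left them, time stands still between calls to the robot, and variables do not carry over. Pictures are saved under pics/ and viewed, at most 10 in all, crops included, and the job is handed in when it is done.

```bash
ls; mkdir -p pics
```

Create h.py:
```python
import numpy as np, cv2
from bench import r
from scipy.spatial.transform import Rotation as Ro
def snap(n):
    return r.snapshot(n)
def rot(s):
    a=np.array(s["attitude"],float)
    if a.shape==(3,3): return a
    return Ro.from_euler('xyz',a).as_matrix() if a.size==3 else Ro.from_quat(a).as_matrix()
def ray(s,uv):
    p=cv2.undistortPoints(np.array([[uv]],float),np.array(s["mtx"]),np.array(s["dist"]))[0,0]
    return np.array(s["position"]),rot(s)@np.array([p[0],p[1],1.])
def plane(s,uv,z):
    o,d=ray(s,uv); return o+d*(z-o[2])/d[2]
def depth(s,uv):
    o,d=ray(s,uv); u,v=int(round(uv[0])),int(round(uv[1])); return o+d*np.median(s["z_map"][v-1:v+2,u-1:u+2])
def cloud(s):
    H,W=s["z_map"].shape
    g=np.stack(np.meshgrid(np.arange(W),np.arange(H)),-1).reshape(-1,1,2).astype(float)
    p=cv2.undistortPoints(g,np.array(s["mtx"]),np.array(s["dist"]))[:,0]
    d=np.c_[p,np.ones(len(p))]*s["z_map"].reshape(-1,1)
    return (d@rot(s).T+np.array(s["position"])).reshape(H,W,3)
def save(s,name,crop=None,k=1):
    c=s["color"][...,::-1]
    if crop: c=c[crop[1]:crop[3],crop[0]:crop[2]]
    cv2.imwrite("pics/"+name,cv2.resize(c,None,fx=k,fy=k,interpolation=cv2.INTER_CUBIC))
```

Run:
```python
from h import *
for n in("scene","top"):
    s=snap(n); save(s,n+"1.png"); print(n,s["position"],s["attitude"],s["mtx"][0],(s["z_map"]>0).mean())
    import pickle; pickle.dump(s,open(n+".pkl","wb"))
print(r.read_state())
```

```text
pics
scene [ 1.91361628 -0.01927461  0.93759084] [-2.13983883 -0.02063584  1.4867656 ] [471.48839864   0.         277.54830997] 0.9505527210884354
top [-0.16530811 -0.18605646  1.13407201] [-2.46163762  0.01695383 -1.2313326 ] [494.71804004   0.         278.41032056] 0.9004804421768707
{'time_s': 0.1, 'joint_pos': array([ 1.16453240e+00,  4.94136218e-01,  1.34605554e+00, -1.73512689e-06,
        1.30251874e+00, -9.54876588e-02]), 'qd': array([ 0.00020082, -0.00136116, -0.0022637 ,  0.00314507,  0.00060054,
        0.00047219]), 'effort': array([ 1.14805618e-03, -8.80245495e+01, -3.82536256e+01,  7.07988557e-02,
        4.83108242e-02, -4.71953365e-05]), 'tool_pos': array([0.19097771, 0.5947471 , 0.21339308]), 'ee_rot': array([-3.14047974e+00, -1.04913157e-04,  2.83081678e+00]), 'force': array([-0.29876462, -1.07260767,  0.19325784]), 'ft_torque': array([-0.02724056,  0.00764574,  0.04738876]), 'finger_force': 0.0, 'width': 1.0026295370026315}
```

View pics/scene1.png

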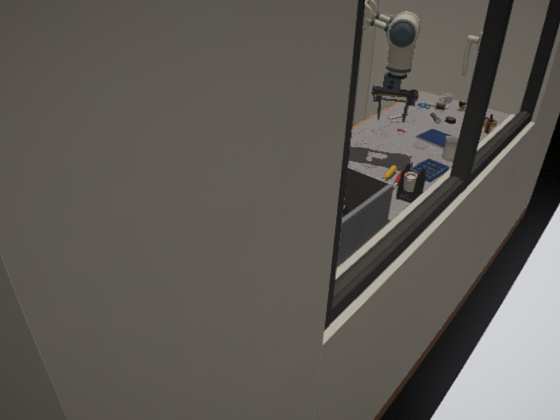

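View pics/top1.png

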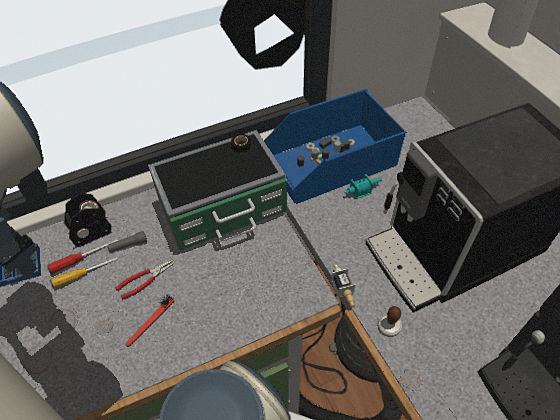

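The top view shows the cabinet at (220,190), with the top handle at (235,212) and the lower one at (238,235). Candidates for the pump:
- (343,287): black coil with steel yoke, before the coffee machine
- (362,187): turquoise look-alike, which I leave alone
- (85,220): round black thing, not a pump
- (391,320): tamper

I choose (343,287). The scene view is mostly hidden by the wall. Next is a close crop of the choice, and measurements.

Run:
```python
from h import *; import pickle
s=pickle.load(open("top.pkl","rb")); 
save(s,"crop1.png",(140,120,420,350),2.8)
C=cloud(s)
for n,uv in dict(cabTL=(152,168),cabTR=(286,180),cabBackR=(257,133),frontTL=(165,218),frontTR=(284,183),h_mid=(235,213),pump=(343,280),strip=(310,250),table1=(200,300),table2=(330,230),ledge=(230,370),floor=(350,380),edge=(330,310),turq=(362,187),tray=(400,270),tamper=(393,312)).items():
    print(n,uv,C[uv[1],uv[0]].round(3))
```

```text
cabTL (152, 168) [0.596 0.47  0.161]
cabTR (286, 180) [0.683 0.109 0.146]
cabBackR (257, 133) [0.821 0.246 0.158]
frontTL (165, 218) [0.552 0.44  0.002]
frontTR (284, 183) [0.675 0.113 0.141]
h_mid (235, 213) [0.575 0.219 0.088]
pump (343, 280) [ 0.492 -0.108  0.046]
strip (310, 250) [ 0.604  0.012 -0.033]
table1 (200, 300) [ 0.343  0.23  -0.002]
table2 (330, 230) [ 0.669 -0.027 -0.003]
ledge (230, 370) [0.091 0.006 0.325]
floor (350, 380) [ 0.583 -0.196 -0.852]
edge (330, 310) [ 0.422 -0.097  0.002]
turq (362, 187) [ 0.824 -0.08   0.035]
tray (400, 270) [ 0.566 -0.241  0.047]
tamper (393, 312) [ 0.422 -0.246  0.083]
```

View pics/crop1.png

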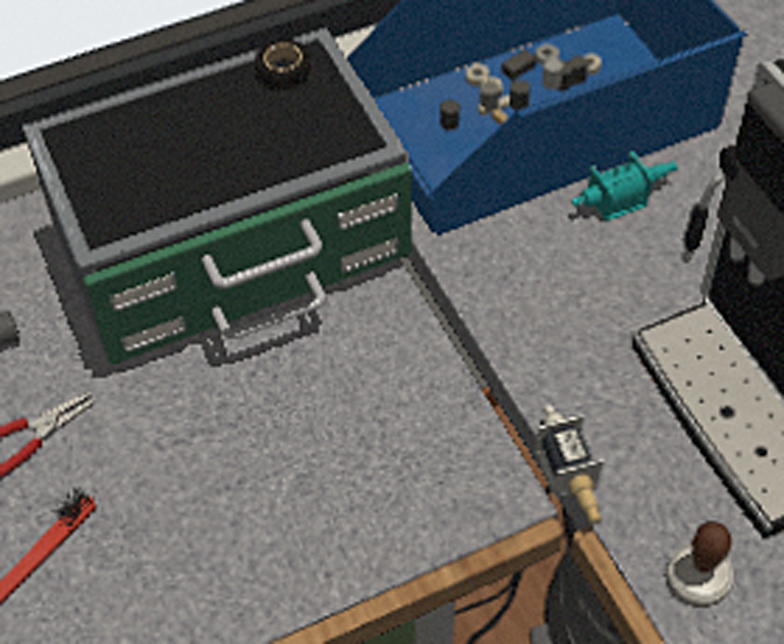

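The crop confirms it: black coil, steel yoke and brass nozzle, lying beside a gap between worktops. Measuring poses next.

Run:
```python
from h import *; import pickle
s=pickle.load(open("top.pkl","rb")); C=cloud(s); c=s["color"].astype(int)
g=(c[...,1]>c[...,0]+15)&(c[...,1]>c[...,2]+8); g[:130]=0; g[275:]=0; g[:,:150]=0; g[:,292:]=0
g=cv2.erode(g.astype(np.uint8),np.ones((3,3)))>0
P=C[g]; P=P[(P[:,2]>.005)]; 
for _ in range(4):
    m=np.median(P,0) if _==0 else P.mean(0); u,S,V=np.linalg.svd(P-m,full_matrices=False); n=V[2]; e=abs((P-m)@n); P=P[e<max(.004,2*e.std())]
if n[0]<0:n=-n
yaw=np.arctan2(n[1],n[0]); print("front",m.round(3),n.round(3),"yaw",yaw,len(P))
ax=np.array([np.cos(yaw),np.sin(yaw)]); ay=np.array([-ax[1],ax[0]])
q=P[:,:2]@np.c_[ax,ay]; print("front x,y extents",q.min(0),q.max(0),np.median(q,0),P[:,2].min(),P[:,2].max())
# carcass top
R=C.reshape(-1,3); qq=R[:,:2]@np.c_[ax,ay]; y0=(q[:,1].min()+q[:,1].max())/2; x0=np.median(q[:,0])
T=(R[:,2]>.150)&(R[:,2]<.166)&(qq[:,0]>x0-.05)&(qq[:,0]<x0+.25)&(abs(qq[:,1]-y0)<.25)
print("top x",np.percentile(qq[T,0],[.5,50,99.5]),"y",np.percentile(qq[T,1],[.5,50,99.5]),np.median(R[T,2]))
# handle points
Hm=(qq[:,0]<x0-.025)&(qq[:,0]>x0-.055)&(abs(qq[:,1]-y0)<.08)&(R[:,2]>.1)&(R[:,2]<.15)
print("handle",Hm.sum(),qq[Hm].mean(0)if Hm.any() else 0, np.percentile(qq[Hm,1],[1,99]),np.percentile(R[Hm,2],[5,50,95]),np.percentile(qq[Hm,0],[5,50,95]))
hx=np.median(qq[Hm],0); print("handle world",hx[0]*ax+hx[1]*ay, "front x0",x0,"y0",y0)
# pump
B=(abs(R[:,0]-.5)<.1)&(abs(R[:,1]+.105)<.09)&(R[:,2]>.012)&(R[:,2]<.07)
idx=np.where(B)[0]; v,u=np.unravel_index(idx,C.shape[:2]); print("pump px",u.min(),u.max(),v.min(),v.max(),len(idx))
X=R[B]; print(X.mean(0),np.percentile(X[:,2],[5,50,95])); rc=cv2.minAreaRect((X[:,:2]*1000).astype(np.float32)); print(rc)
ys=X[:,1]
# gap
G=(R[:,2]<-.01)&(R[:,2]>-.9)&(R[:,0]>.3)&(R[:,0]<.75)&(abs(R[:,1])<.3)
i=np.where(G)[0];print("below pts",len(i))
```

```text
front [0.571 0.223 0.129] [ 0.719  0.695 -0.015] yaw 0.7681052350880472 545
front x,y extents [ 0.56162619 -0.38999711] [ 0.56994826 -0.072754  ] [ 0.56569185 -0.24661195] 0.05937182776976502 0.15267977469634453
top x [0.56586276 0.65927042 0.77411277] y [-0.39653311 -0.22085589 -0.06975968] 0.15967086703642752
handle 170 [ 0.52827334 -0.23160453] [-0.28556079 -0.1798688 ] [0.1243758  0.12942049 0.13343216] [0.5238308  0.52718416 0.5369074 ]
handle world [0.53937308 0.20042746] front x0 0.5656918468912745 y0 -0.23137555299193963
pump px 332 384 252 306 616
[ 0.50521473 -0.12376178  0.03607067] [0.02136119 0.0373552  0.04767069]
((532.7445068359375, -125.42387390136719), (105.3582763671875, 167.83935546875), 70.477294921875)
below pts 8857
```

Add to h.py:
```python
def go(x,y,z,yaw):
    st=r.read_state(); R=Ro.from_euler('xyz',st["ee_rot"]); T=Ro.from_euler('xyz',[np.pi,0,yaw])
    print("t %.1f"%st["time_s"],"rv",(R.inv()*T).as_rotvec().round(3),"d",R.inv().apply(np.array([x,y,z])-st["tool_pos"]).round(4))
```

Run:
```python
from h import *
go(.49,.15,.27,2.339)
```

```text
t 0.1 rv [-0.001  0.     0.492] d [-0.4207 -0.3321 -0.0563]
```

Units first: shifts go in shares of 0.75 m and turns go in shares of 2 pi rad. So -0.4207 m / 0.75 = -0.5609, -0.4 m / 0.75 = -0.5333, 0.05 rad / 6.2832 = 0.008.

Request:
inch_along(increments=[[[0,0,0.008,-0.0267,-0.02,-0.04,1],[0,0,0.0159,-0.08,-0.06,-0.0747,1],[0,0,0.0318,-0.1333,-0.1067,-0.0747,1],[0,0,0.0477,-0.1867,-0.1467,-0.0747,0.5],[0,0,0.0637,-0.24,-0.1867,-0.0747,0.5],[0,0,0.0783,-0.2933,-0.2267,-0.0747,0.5],[0,0,0.0783,-0.3467,-0.2667,-0.0747,0.5],[0,0,0.0783,-0.4,-0.3133,-0.0747,0.5],[0,0,0.0783,-0.4533,-0.36,-0.0747,0.5],[0,0,0.0783,-0.5067,-0.4,-0.0747,0.5],[0,0,0.0783,-0.5333,-0.4267,-0.0747,0.5],[0,0,0.0783,-0.5609,-0.4427,-0.0747,0.5],[0,0,0.0783,-0.5609,-0.4427,-0.0747,0.5],[0,0,0.0783,-0.5609,-0.4427,-0.0747,0.5]]], grip_force=30)

```text
time_s: 1.5
tool_pos: [0.49, 0.15, 0.2696]
ee_rot: [-3.141, -0.001, 2.338]
force: [-0.7, -0.6, -0.7]
width: 0.5
finger_force: 0.0
```

Run:
```python
from h import *; import pickle
s=snap("wrist"); save(s,"w1.png"); pickle.dump(s,open("w1.pkl","wb")); print(s["position"],s["attitude"],s["mtx"])
```

```text
[0.43487436 0.20712664 0.43934948] [2.85975931e+00 5.44463831e-04 7.66729160e-01] [[369.4981217    0.         281.25821492]
 [  0.         369.4981217  216.99592392]
 [  0.           0.           1.        ]]
```

View pics/w1.png

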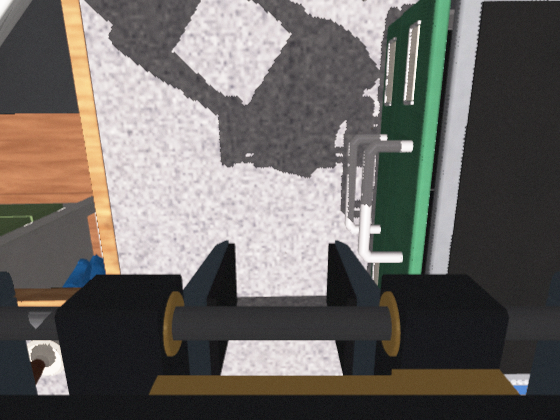

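The wrist view shows the top handle: bar at u≈365, v 147–257, with posts to (405,146) and (400,257), and the green front edge at u≈430. I refine the handle from this view.

Run:
```python
from h import *; import pickle
s=pickle.load(open("w1.pkl","rb")); C=cloud(s); 
R=C.reshape(-1,3); 
V,U=np.mgrid[:420,:560]; m=((U>340)&(U<415)&(V>130)&(V<275)).ravel()
c=s["color"].reshape(-1,3).astype(int); w=(c.min(1)>150)
B=m&w&(R[:,2]>.11)&(R[:,2]<.145)
P=R[B]; print(len(P),np.percentile(P[:,2],[5,50,95]))
yaw0=.768
for k in range(3):
    ax=np.array([np.cos(yaw0),np.sin(yaw0)]); ay=np.array([-ax[1],ax[0]]); q=P[:,:2]@np.c_[ax,ay]
    lo=np.percentile(q[:,0],20); b=(q[:,0]<np.median(q[:,0])+.006)&(abs(q[:,1]-q[:,1].mean())<.04)
    f=np.polyfit(q[b,1],q[b,0],1); yaw0+=-np.arctan(f[0]); print("bar x",np.median(q[b,0]),q[b,0].std(),"yaw",yaw0,"y",q[:,1].min(),q[:,1].max(),P[b,2].max())
# ray on plane z=.13 for bar's centreline
for uv in((362,165),(365,205),(366,245)):
    p=plane(s,uv,.127)[:2]; print(uv,p@ax,p@ay)
# green top edge front, z=.148
g=(c[:,1]>c[:,0]+40)&(c[:,1]>c[:,2]+30)&(abs(R[:,2]-.148)<.004)
Q=R[g][:,:2]@np.c_[ax,ay]; print("front top strip",g.sum(),np.percentile(Q[:,0],[5,50,95])); f=np.polyfit(Q[:,1],Q[:,0],1);print("slope",f[0])
mid=np.array([np.median(q[b,0]),(q[:,1].min()+q[:,1].max())/2]); print("mid",mid,mid[0]*ax+mid[1]*ay)
```

```text
1050 [0.1255036  0.12804857 0.12966752]
bar x 0.5302268513442774 0.0032302627664359002 yaw 0.8387852813485662 y -0.2935065673657058 -0.17800930119402683 0.13043266744963128
bar x 0.5109306198249686 0.0032801376010872974 yaw 0.8628359194212484 y -0.3327750639849986 -0.2169992724325079 0.13043266744963128
bar x 0.5036453697080843 0.0033120125141758213 yaw 0.8681614909943766 y -0.34574754581157724 -0.2299976457027549 0.13043266744963128
(362, 165) 0.5036452251843526 -0.24666360798821832
(365, 205) 0.5050102209409965 -0.281839107376034
(366, 245) 0.5046728020154623 -0.31909606917334593
front top strip 3750 [0.54100992 0.55207636 0.56170983]
slope 0.09140994447015385
mid [ 0.50364537 -0.2878726 ] [0.54620723 0.19541481]
```

Run:
```python
from h import *; import pickle
s=pickle.load(open("w1.pkl","rb")); R=cloud(s).reshape(-1,3); 
c=s["color"].reshape(-1,3).astype(int)
yaw=.772
for k in range(3):
    ax=np.array([np.cos(yaw),np.sin(yaw)]); ay=np.array([-ax[1],ax[0]]); q=R[:,:2]@np.c_[ax,ay]
    g=(c[:,1]>c[:,0]+40)&(c[:,1]>c[:,2]+30)&(abs(R[:,2]-.148)<.004)
    Q=q[g]; f=np.polyfit(Q[:,1],Q[:,0],1); yaw-=np.arctan(f[0]); print("yaw",yaw,"front",np.percentile(Q[:,0],[2,50,98]))
f0=np.percentile(Q[:,0],2)
B=(R[:,2]>.118)&(R[:,2]<.14)&(q[:,0]<f0-.022)&(q[:,0]>f0-.05)&(abs(q[:,1]+.235)<.08)
f=np.polyfit(q[B,1],q[B,0],1); print("bar",B.sum(),f[0],np.percentile(q[B,0],[5,50,95]),np.percentile(q[B,1],[1,99]),np.percentile(R[B,2],[5,50,95]))
G=(abs(R[:,2]-.158)<.004)&(q[:,0]>f0+.012)&(c.max(1)>100); print("carcass front edge",np.percentile(q[G,0],[1,5]))
mid=np.array([np.median(q[B,0]),np.percentile(q[B,1],[1,99]).mean()]); print(mid,mid@np.array([ax,ay]))
go(*(mid@np.array([ax,ay])),.106,yaw+np.pi/2)
```

```text
yaw 0.7714522125681713 front [0.56529751 0.56991973 0.57527372]
yaw 0.7714508469120119 front [0.5653917  0.57001749 0.57536952]
yaw 0.7714508435073753 front [0.56539199 0.57001768 0.57536964]
bar 1567 0.0031858046364052458 [0.52517272 0.53002206 0.54032905] [-0.28599602 -0.18055913] [0.12497923 0.12797961 0.12959254]
carcass front edge [0.57858401 0.57910623]
[ 0.53002206 -0.23327757] [0.54260832 0.20228203]
t 1.6 rv [-0.001 -0.001 -0.004] d [0.0003 0.0741 0.1636]
```

In the tool's units: 0.09 m / 0.75 = 0.12, 0.08 m / 0.75 = 0.1067, -0.004 rad / 6.2832 = -0.0006.

Request:
inch_along(increments=[[[0,0,-0.0006,0,0.04,0,0.27],[0,0,-0.0006,0,0.08,0.0267,0.27],[0,0,-0.0006,0,0.0993,0.0667,0.27],[0,0,-0.0006,0,0.0993,0.1067,0.27],[0,0,-0.0006,0,0.0993,0.12,0.27]]], grip_force=40)

```text
time_s: 2.05
tool_pos: [0.5416, 0.203, 0.1772]
ee_rot: [-3.138, -0.002, 2.345]
force: [-0.3, 0.3, -0.3]
width: 0.272
finger_force: 0.0
```

Request:
inch_along(increments=[[[0,0,0,0,0,0.0267,0.27],[0,0,0,0,0,0.0467,0.27],[0,0,0,0,0,0.0667,0.27],[0,0,0,0,0,0.0827,0.27],[0,0,0,0,0,0.0973,0.27],[0,0,0,0,0,0.0973,0.27]]])

```text
time_s: 2.65
tool_pos: [0.543, 0.2021, 0.106]
ee_rot: [-3.14, -0.001, 2.343]
force: [0.4, 0.4, 0.2]
width: 0.269
finger_force: 0.0
```

Request:
inch_along(increments=[[[0,0,0,0,0,0,0],[0,0,0,0,0,0,0],[0,0,0,0,0,0,0],[0,0,0,0,0,0,0]]])

```text
time_s: 3.05
tool_pos: [0.544, 0.2021, 0.1075]
ee_rot: [3.141, 0.0, 2.343]
force: [-1.5, -1.3, 6.1]
width: 0.101
finger_force: 40.0
```

In the tool's units: -0.138 m / 0.75 = -0.184, -0.02 m / 0.75 = -0.0267.

Request:
inch_along(increments=[[[0,0,0,0,-0.0053,0,0],[0,0,0,0,-0.0133,0,0],[0,0,0,0,-0.0267,0,0],[0,0,0,0,-0.04,0,0],[0,0,0,0,-0.0533,0,0],[0,0,0,0,-0.0667,0,0],[0,0,0,0,-0.08,0,0],[0,0,0,0,-0.0933,0,0],[0,0,0,0,-0.1067,0,0],[0,0,0,0,-0.12,0,0],[0,0,0,0,-0.1333,0,0],[0,0,0,0,-0.1467,0,0],[0,0,0,0,-0.1573,0,0],[0,0,0,0,-0.1667,0,0],[0,0,0,0,-0.1733,0,0],[0,0,0,0,-0.1787,0,0],[0,0,0,0,-0.1827,0,0],[0,0,0,0,-0.184,0,0],[0,0,0,0,-0.184,0,0]]])

```text
time_s: 4.95
tool_pos: [0.4449, 0.1058, 0.1075]
ee_rot: [3.141, 0.0, 2.343]
force: [-2.0, 2.7, 10.8]
width: 0.099
finger_force: 40.0
```

In the tool's units: -0.23 m / 0.75 = -0.3067, -0.17 m / 0.75 = -0.2267.

Request:
inch_along(increments=[[[0,0,0,0,0,0,0.27],[0,0,0,0,0,0,0.27],[0,0,0,0,0,0,0.27],[0,0,0,0,0,-0.0133,0.27],[0,0,0,0,0,-0.04,0.27],[0,0,0,0,0,-0.0933,0.27],[0,0,0,0,0.0267,-0.16,0.27],[0,0,0,0,0.0533,-0.2267,0.27],[0,0,0,0,0.0933,-0.28,0.27],[0,0,0,0,0.1067,-0.3067,0.27],[0,0,0,0,0.1067,-0.3067,0.27],[0,0,0,0,0.1067,-0.3067,0.27]]])

```text
time_s: 6.15
tool_pos: [0.5019, 0.1616, 0.3372]
ee_rot: [3.141, 0.0, 2.343]
force: [-1.0, 0.4, -0.3]
width: 0.267
finger_force: 0.0
```

Run:
```python
from h import *; import pickle
s=snap("wrist"); save(s,"w2.png"); pickle.dump(s,open("w2.pkl","wb"))
t=snap("top"); pickle.dump(t,open("t2.pkl","wb")); 
a=cv2.resize(t["color"][120:350,140:420],(560,460)); cv2.imwrite("pics/t2.png",np.vstack([a,])[...,::-1])
```

```text
(no output)
```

View pics/w2.png

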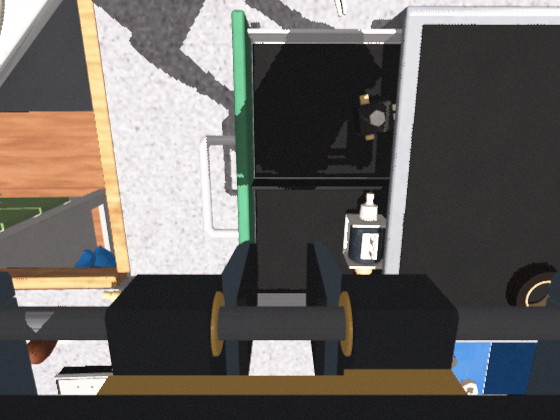

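The drawer is open. The drawer_pump is in the right (−y) compartment at (365,238), with its white nozzle (369,205) towards the divider. The valve is in the left one at (376,117). I measure the walls, floor and pump, and the bench pump with the top camera.

Run:
```python
from h import *; import pickle
yaw=.7715; ax=np.array([np.cos(yaw),np.sin(yaw)]); ay=np.array([-ax[1],ax[0]])
for n in("w2","t2"):
    s=pickle.load(open(n+".pkl","rb")); R=cloud(s).reshape(-1,3); q=np.c_[R[:,:2]@np.c_[ax,ay],R[:,2]]; c=s["color"].reshape(-1,3).astype(int)
    P=lambda m,k:np.percentile(q[m,k],[2,50,98]).round(4)
    if n=="w2":
        V,U=np.mgrid[:420,:560]; V=V.ravel();U=U.ravel()
        ok=(V<262)&((U<225)|(U>335)|(V<235))
    else: ok=np.ones(len(q),bool)
    reg=ok&(q[:,0]>.40)&(q[:,0]<.575)&(q[:,1]>-.42)&(q[:,1]<-.06)
    fl=reg&(abs(q[:,2]-.076)<.006); print(n,"floor",fl.sum(),P(fl,2),"x",P(fl,0),"y",P(fl,1))
    fr=reg&(q[:,0]<.45)&(abs(q[:,2]-.148)<.005); print(" front top",fr.sum(),P(fr,0),P(fr,2),"slope",np.polyfit(q[fr,1],q[fr,0],1)[0] if fr.any() else 0)
    dv=reg&(abs(q[:,1]+.2333)<.012)&(abs(q[:,2]-.122)<.006)&(q[:,0]>.45)&(q[:,0]<.53); print(" divider top",dv.sum(),P(dv,1) if dv.any() else 0)
    pm=ok&(q[:,0]>.50)&(q[:,0]<.575)&(q[:,1]<-.245)&(q[:,1]>-.37)&(q[:,2]>.09)&(q[:,2]<.14); 
    if pm.any(): print(" dpump",pm.sum(),"x",P(pm,0),"y",P(pm,1),"z",P(pm,2))
    lw=reg&(abs(q[:,2]-.126)<.004)&(q[:,1]>-.11)&(q[:,0]>.45); print(" left wall",P(lw,1) if lw.any() else 0)
    rw=reg&(abs(q[:,2]-.126)<.004)&(q[:,1]<-.36)&(q[:,0]>.45); print(" right wall",rw.sum(),P(rw,1) if rw.any() else 0)
# bench pump via top
A=(abs(R[:,0]-.49)<.09)&(abs(R[:,1]+.115)<.075)&(R[:,2]>.012)&(R[:,2]<.07); i=np.where(A)[0]; u=i%560;v=i//560
lab=np.zeros((420,560),np.uint8); lab.ravel()[i]=1; nn,L,st,ce=cv2.connectedComponentsWithStats(lab)
print(st.tolist())
for k in range(1,nn):
    if st[k,4]>80:
        X=R[(L==k).ravel()]; print(X.mean(0).round(3),X[:,2].max(),cv2.minAreaRect((X[:,:2]*1000).astype(np.float32)))
```

```text
w2 floor 20876 [0.0737 0.0755 0.0777] x [0.4419 0.5048 0.5707] y [-0.3008 -0.1789 -0.088 ]
 front top 2819 [0.4282 0.4341 0.4396] [0.1439 0.1466 0.1484] slope 0.0009267230974329511
 divider top 298 [-0.2348 -0.233  -0.2313]
 dpump 1339 x [0.5507 0.5636 0.5745] y [-0.3232 -0.2894 -0.25  ] z [0.0964 0.1118 0.1234]
 left wall [-0.0857 -0.0837 -0.0816]
 right wall 0 0
t2 floor 2766 [0.0726 0.0774 0.0815] x [0.4261 0.5245 0.5719] y [-0.3819 -0.2236 -0.0915]
 front top 626 [0.424  0.4301 0.4377] [0.1434 0.1483 0.1521] slope 0.0006238815228727342
 divider top 48 [-0.2377 -0.2345 -0.233 ]
 dpump 400 x [0.548  0.5619 0.5736] y [-0.3646 -0.3035 -0.2547] z [0.0929 0.1093 0.1267]
 left wall [-0.0855 -0.0834 -0.0814]
 right wall 72 [-0.3891 -0.3857 -0.3837]
[[0, 0, 560, 420, 234686], [379, 260, 3, 8, 12], [332, 264, 23, 43, 502]]
[ 0.488 -0.111  0.036] 0.058618301357380664 ((491.1263732910156, -111.2030258178711), (128.5682373046875, 45.5854377746582), 32.96617889404297)
```

View pics/t2.png

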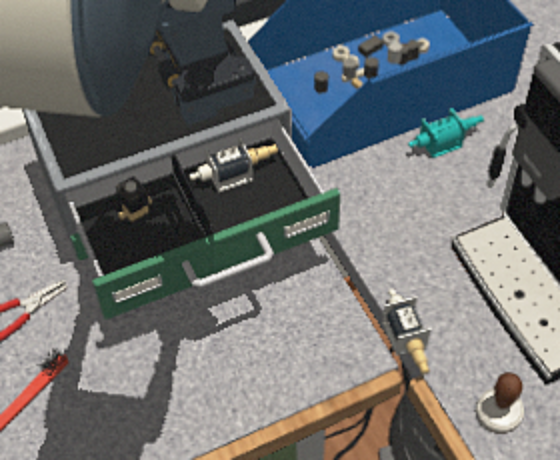

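Run:
```python
from h import *
go(.497,-.107,.25,3.717)
```

```text
t 6.2 rv [-1.000e-03 -2.000e-03 -1.374e+00] d [-0.1894 -0.1899  0.0862]
```

In the tool's units: -0.19 m / 0.75 = -0.2533, -0.1894 m / 0.75 = -0.2525, -1.374 rad / 6.2832 = -0.2187.

Request:
inch_along(increments=[[[0,0,-0.0127,-0.0133,-0.0133,0,0.8],[0,0,-0.0318,-0.04,-0.04,0,0.8],[0,0,-0.0541,-0.0667,-0.0667,0.0133,0.8],[0,0,-0.0764,-0.1067,-0.1067,0.0267,0.8],[0,0,-0.0987,-0.1333,-0.1333,0.04,0.8],[0,0,-0.121,-0.16,-0.16,0.0533,0.8],[0,0,-0.1432,-0.1867,-0.1867,0.0667,0.8],[0,0,-0.1655,-0.2133,-0.2133,0.08,0.8],[0,0,-0.1878,-0.2333,-0.2333,0.0933,0.8],[0,0,-0.2069,-0.2467,-0.2467,0.1067,0.8],[0,0,-0.2187,-0.2525,-0.2533,0.1149,0.8],[0,0,-0.2187,-0.2525,-0.2533,0.1149,0.8],[0,0,-0.2187,-0.2525,-0.2533,0.1149,0.8]]])

```text
time_s: 7.55
tool_pos: [0.4975, -0.1065, 0.2504]
ee_rot: [3.14, -0.001, -2.57]
force: [-0.1, 0.3, -0.1]
width: 0.799
finger_force: 0.0
```

Run:
```python
from h import *; import pickle
s=snap("wrist"); save(s,"w3.png"); pickle.dump(s,open("w3.pkl","wb"))
R=cloud(s).reshape(-1,3); 
A=(abs(R[:,0]-.49)<.09)&(abs(R[:,1]+.11)<.075)&(R[:,2]>.010)&(R[:,2]<.062)
lab=A.reshape(420,560).astype(np.uint8); nn,L,st,ce=cv2.connectedComponentsWithStats(lab)
k=1+st[1:,4].argmax(); print(st[k]); X=R[(L==k).ravel()]; rc=cv2.minAreaRect((X[:,:2]*1000).astype(np.float32)); print(rc,X[:,2].max())
o=np.array(rc[0])/1000; d=np.array([np.cos(.575),np.sin(.575)]); e=np.array([-d[1],d[0]])
t=(X[:,:2]-o)@np.c_[d,e]
for a in np.arange(-.07,.07,.01):
    m=(t[:,0]>a)&(t[:,0]<a+.01)
    if m.any(): print(round(a,2),m.sum(),np.percentile(t[m,1],[3,97]).round(3),np.percentile(X[m,2],[50,97]).round(3))
go(.497,-.107,.05,3.717)
```

```text
[ 259  120   45  116 2860]
((491.8870849609375, -109.48828887939453), (126.2940902709961, 43.774051666259766), 35.2736701965332) 0.05577571385453406
-0.07 37 [-0.008  0.002] [0.026 0.029]
-0.06 110 [-0.008  0.002] [0.026 0.03 ]
-0.05 145 [-0.009  0.005] [0.029 0.031]
-0.04 166 [-0.01   0.007] [0.029 0.032]
-0.03 243 [-0.011  0.019] [0.031 0.044]
-0.02 406 [-0.021  0.017] [0.04  0.046]
-0.01 345 [-0.018  0.017] [0.039 0.043]
0.0 326 [-0.017  0.018] [0.039 0.043]
0.01 322 [-0.017  0.018] [0.04  0.043]
0.02 381 [-0.017  0.022] [0.039 0.045]
0.03 178 [-0.02   0.017] [0.041 0.046]
0.04 129 [-0.007  0.011] [0.03  0.033]
0.05 54 [-0.001  0.007] [0.025 0.027]
0.06 18 [-0.001  0.007] [0.025 0.027]
t 7.6 rv [ 0.001 -0.    -0.003] d [ 0.0009 -0.0003  0.2007]
```

View pics/w3.png

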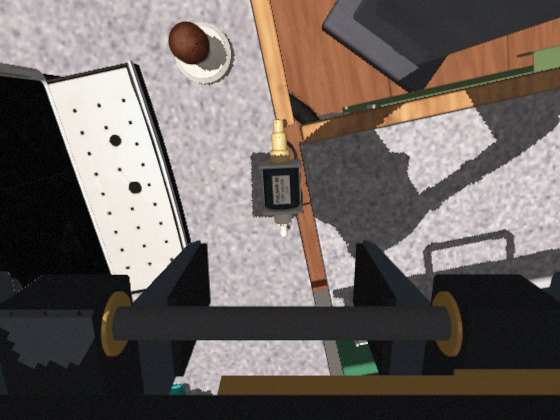

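The bench pump at (281,185) lies flat with its brass nozzle towards the robot, and the measured sizes match. Now descend and grasp.

Run:
```python
from h import *
go(.4976,-.1055,.014,.616+np.pi)
```

```text
t 7.6 rv [ 0.001 -0.    -0.043] d [-0.0004  0.0007  0.2367]
```

In the tool's units: 0.2367 m / 0.75 = 0.3156, 0.231 m / 0.75 = 0.308, -0.043 rad / 6.2832 = -0.0068.

Request:
inch_along(increments=[[[0,0,-0.0068,0,0.0013,0.04,0.8],[0,0,-0.0068,0,0.0013,0.0933,0.8],[0,0,-0.0068,0,0.0013,0.1467,0.8],[0,0,-0.0068,0,0.0013,0.2,0.8],[0,0,-0.0068,0,0.0013,0.24,0.8],[0,0,-0.0068,0,0.0013,0.2733,0.8],[0,0,-0.0068,0,0.0013,0.2933,0.8],[0,0,-0.0068,0,0.0013,0.308,0.8],[0,0,-0.0068,0,0.0013,0.3156,0.8],[0,0,-0.0068,0,0.0013,0.3156,0.8]]])

```text
time_s: 8.6
tool_pos: [0.4977, -0.1056, 0.0139]
ee_rot: [3.141, -0.0, -2.524]
force: [-0.1, 0.2, 0.6]
width: 0.799
finger_force: 0.0
```

Request:
inch_along(increments=[[[0,0,0,0,0,0,0.5],[0,0,0,0,0,0,0.4],[0,0,0,0,0,0,0.3],[0,0,0,0,0,0,0.2],[0,0,0,0,0,0,0.2],[0,0,0,0,0,0,0.2]]], grip_force=25)

```text
time_s: 9.2
tool_pos: [0.4979, -0.1059, 0.0144]
ee_rot: [-3.141, 0.0, -2.523]
force: [0.5, 0.4, 6.5]
width: 0.482
finger_force: 25.0
```

In the tool's units: -0.236 m / 0.75 = -0.3147, -0.22 m / 0.75 = -0.2933.

Request:
inch_along(increments=[[[0,0,0,0,0,-0.0133,0.2],[0,0,0,0,0,-0.04,0.2],[0,0,0,0,0,-0.0933,0.2],[0,0,0,0,0,-0.1467,0.2],[0,0,0,0,0,-0.2,0.2],[0,0,0,0,0,-0.2533,0.2],[0,0,0,0,0,-0.2933,0.2],[0,0,0,0,0,-0.3147,0.2],[0,0,0,0,0,-0.3147,0.2]]], grip_force=40)

```text
time_s: 10.1
tool_pos: [0.4983, -0.106, 0.2525]
ee_rot: [-3.138, 0.002, -2.523]
force: [1.4, -0.7, -5.0]
width: 0.48
finger_force: 40.0
```

Run:
```python
from h import *
yaw=.7715; ax=np.array([np.cos(yaw),np.sin(yaw)]); ay=np.array([-ax[1],ax[0]])
p=.492*ax-.316*ay; print(p); go(*p,.25,2.3423)
```

```text
[0.57301668 0.11649842]
t 10.1 rv [-1.000e-03  4.000e-03  1.418e+00] d [-0.1898  0.138   0.0025]
```

In the tool's units: -0.19 m / 0.75 = -0.2533, -0.187 m / 0.75 = -0.2493, 1.418 rad / 6.2832 = 0.2257.

Request:
inch_along(increments=[[[0,0,0.0064,-0.0133,0.0067,0,0.2],[0,0,0.0191,-0.0267,0.02,0,0.2],[0,0,0.035,-0.0467,0.0333,0,0.2],[0,0,0.0541,-0.0667,0.0467,0,0.2],[0,0,0.0732,-0.0867,0.06,0,0.2],[0,0,0.0923,-0.1067,0.0733,0,0.2],[0,0,0.1114,-0.1267,0.0933,0,0.2],[0,0,0.1305,-0.1467,0.1067,0,0.2],[0,0,0.1496,-0.1667,0.12,0,0.2],[0,0,0.1687,-0.1867,0.1333,0,0.2],[0,0,0.1878,-0.2067,0.1533,0,0.2],[0,0,0.2037,-0.2267,0.1667,0,0.2],[0,0,0.2165,-0.24,0.176,0,0.2],[0,0,0.2228,-0.2493,0.1813,0,0.2],[0,0,0.2257,-0.2533,0.184,0.0033,0.2],[0,0,0.2257,-0.2533,0.184,0.0033,0.2],[0,0,0.2257,-0.2533,0.184,0.0033,0.2]]])

```text
time_s: 11.8
tool_pos: [0.5719, 0.1164, 0.2468]
ee_rot: [-3.14, -0.001, 2.343]
force: [-0.8, -0.6, -3.7]
width: 0.475
finger_force: 40.0
```

Run:
```python
from h import *; import pickle
yaw=.7715; ax=np.array([np.cos(yaw),np.sin(yaw)]); ay=np.array([-ax[1],ax[0]])
s=snap("wrist"); save(s,"w4.png"); pickle.dump(s,open("w4.pkl","wb"))
t=snap("top"); pickle.dump(t,open("t4.pkl","wb"))
for n,s in(("w",s),("t",t)):
    R=cloud(s).reshape(-1,3); q=np.c_[R[:,:2]@np.c_[ax,ay],R[:,2]]
    m=(abs(q[:,0]-.492)<.07)&(abs(q[:,1]+.31)<.09)&(q[:,2]>.2)&(q[:,2]<.33)
    for a in np.arange(-.39,-.22,.01):
        k=m&(q[:,1]>a)&(q[:,1]<a+.01)&(abs(q[:,0]-.492)<.03)
        if k.sum()>5: print(n,round(a,2),k.sum(),np.percentile(q[k,0],[3,97]).round(3),np.percentile(q[k,2],[3,97]).round(3))
    fr=(q[:,0]<.45)&(q[:,0]>.4)&(abs(q[:,2]-.148)<.005)&(abs(q[:,1]+.23)<.16); print("front",fr.sum(),np.percentile(q[fr,0],[2,98]))
yy=r.read_state(); print(yy["tool_pos"],np.array(yy["tool_pos"][:2])@np.c_[ax,ay],yy["ee_rot"],yy["force"])
```

```text
w -0.37 108 [0.487 0.495] [0.255 0.259]
w -0.36 330 [0.483 0.499] [0.259 0.265]
w -0.35 60 [0.471 0.51 ] [0.276 0.277]
w -0.34 1633 [0.47  0.512] [0.269 0.278]
w -0.33 1128 [0.466 0.516] [0.249 0.309]
w -0.32 2590 [0.466 0.516] [0.254 0.32 ]
w -0.31 3293 [0.466 0.516] [0.256 0.328]
w -0.3 4244 [0.463 0.521] [0.256 0.309]
w -0.29 3300 [0.47  0.512] [0.237 0.278]
w -0.28 1089 [0.466 0.516] [0.256 0.329]
w -0.27 829 [0.484 0.498] [0.256 0.263]
w -0.26 721 [0.485 0.497] [0.255 0.263]
w -0.25 389 [0.486 0.496] [0.254 0.261]
front 4311 [0.42815915 0.43962131]
t -0.35 8 [0.466 0.472] [0.238 0.254]
t -0.34 9 [0.468 0.472] [0.233 0.246]
t -0.32 9 [0.463 0.502] [0.235 0.288]
t -0.31 45 [0.469 0.517] [0.234 0.324]
t -0.3 123 [0.467 0.516] [0.236 0.32 ]
t -0.29 40 [0.479 0.497] [0.249 0.269]
t -0.28 36 [0.48  0.494] [0.251 0.268]
t -0.27 29 [0.481 0.493] [0.254 0.266]
t -0.26 21 [0.484 0.492] [0.254 0.265]
t -0.25 11 [0.482 0.494] [0.254 0.264]
front 614 [0.42432726 0.43809143]
[0.57222448 0.11631769 0.24732892] [ 0.49130609 -0.31557723] [-3.14118433e+00 -2.05510212e-04  2.34211253e+00] [ 0.44526574 -0.5462318  -2.43751034]
```

View pics/w4.png

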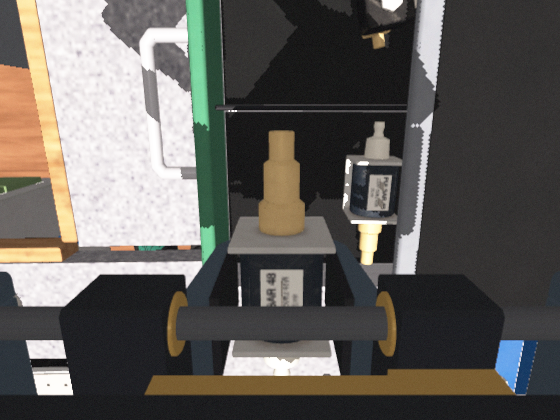

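The held pump is level and centred in y (−0.372 to −0.245), and the compartment below is free. The other pump is at (375,185). I lower it.

In the tool's units: 0.15 m / 0.75 = 0.2, 0.09 m / 0.75 = 0.12.

Request:
inch_along(increments=[[[0,0,0,0,0.0009,0.0267,0.2],[0,0,0,0,0.0009,0.06,0.2],[0,0,0,0,0.0009,0.0933,0.2],[0,0,0,0,0.0009,0.12,0.2],[0,0,0,0,0.0009,0.1467,0.2],[0,0,0,0,0.0009,0.1667,0.2],[0,0,0,0,0.0009,0.1827,0.2],[0,0,0,0,0.0009,0.1947,0.2],[0,0,0,0,0.0009,0.2,0.2],[0,0,0,0,0.0009,0.2,0.2]]])

```text
time_s: 12.9
tool_pos: [0.5729, 0.1172, 0.0974]
ee_rot: [-3.141, -0.0, 2.342]
force: [0.8, -0.5, -4.0]
width: 0.481
finger_force: 40.0
```

Request:
inch_along(increments=[[[0,0,0,0,0,0.0013,0.2],[0,0,0,0,0,0.0027,0.2],[0,0,0,0,0,0.004,0.2],[0,0,0,0,0,0.0053,0.2],[0,0,0,0,0,0.0053,0.2]]])

```text
time_s: 13.4
tool_pos: [0.573, 0.1172, 0.0935]
ee_rot: [-3.142, 0.0, 2.342]
force: [0.0, 0.2, -3.5]
width: 0.482
finger_force: 40.0
```

In the tool's units: 0.0025 m / 0.75 = 0.0033, 0.002 m / 0.75 = 0.0027.

Request:
inch_along(increments=[[[0,0,0,0,0,0.0013,0.2],[0,0,0,0,0,0.0027,0.2],[0,0,0,0,0,0.0033,0.2],[0,0,0,0,0,0.0033,0.2]]])

```text
time_s: 13.8
tool_pos: [0.5729, 0.1172, 0.0909]
ee_rot: [-3.141, -0.0, 2.342]
force: [0.6, 0.2, -3.7]
width: 0.479
finger_force: 40.0
```

Request:
inch_along(increments=[[[0,0,0,0,0,0.0007,0.2],[0,0,0,0,0,0.0013,0.2],[0,0,0,0,0,0.0013,0.2]]])

```text
time_s: 14.1
tool_pos: [0.573, 0.1173, 0.0904]
ee_rot: [3.141, 0.0, 2.342]
force: [-2.1, -0.5, 4.8]
width: 0.484
finger_force: 40.0
```

Touched down (force −3.7 → +4.8 N). Release slowly and rise.

Request:
inch_along(increments=[[[0,0,0,0,0,0,0.2],[0,0,0,0,0,0,0.2]]], grip_force=8)

```text
time_s: 14.3
tool_pos: [0.573, 0.1173, 0.0904]
ee_rot: [3.141, 0.0, 2.342]
force: [-2.6, -0.3, 5.9]
width: 0.479
finger_force: 8.0
```

Request:
inch_along(increments=[[[0,0,0,0,0,0,0.5],[0,0,0,0,0,0,0.53],[0,0,0,0,0,0,0.57],[0,0,0,0,0,0,0.6],[0,0,0,0,0,-0.0067,0.6],[0,0,0,0,0,-0.02,0.6],[0,0,0,0,0,-0.04,0.6],[0,0,0,0,0,-0.0667,0.6],[0,0,0,0,0,-0.1067,0.6],[0,0,0,0,0,-0.16,0.6],[0,0,0,0,0,-0.2133,0.6],[0,0,0,0,0,-0.2667,0.6],[0,0,0,0,0,-0.2933,0.6],[0,0,0,0,0,-0.2933,0.6]]])

```text
time_s: 15.7
tool_pos: [0.5742, 0.1174, 0.3143]
ee_rot: [3.137, 0.004, 2.342]
force: [-0.2, -0.0, -0.8]
width: 0.6
finger_force: 0.0
```

Run:
```python
from h import *
yaw=.7715; ax=np.array([np.cos(yaw),np.sin(yaw)]); ay=np.array([-ax[1],ax[0]])
s=snap("wrist"); t=snap("top"); save(s,"w5.png")
for n,s in(("w",s),("t",t)):
    R=cloud(s).reshape(-1,3); q=np.c_[R[:,:2]@np.c_[ax,ay],R[:,2]]
    m=(q[:,0]>.442)&(q[:,0]<.535)&(q[:,1]<-.24)&(q[:,1]>-.38)&(q[:,2]>.085)&(q[:,2]<.14)
    for k in range(3): print(n,m.sum(),np.percentile(q[m,k],[1,50,99]).round(4))
    fr=(q[:,0]<.45)&(q[:,0]>.4)&(abs(q[:,2]-.148)<.005)&(abs(q[:,1]+.23)<.16); print("front",np.percentile(q[fr,0],[2,98]))
p=.392*ax-.233*ay; go(*p,.18,2.3423); go(*p,.107,2.3423)
```

```text
w 3020 [0.4726 0.493  0.5127]
w 3020 [-0.3662 -0.3075 -0.2483]
w 3020 [0.0949 0.1117 0.1217]
front [0.42822166 0.43972842]
t 458 [0.469  0.485  0.5091]
t 458 [-0.3695 -0.3091 -0.2486]
t 458 [0.0946 0.1107 0.1314]
front [0.42459461 0.43801358]
t 15.8 rv [ 0.001  0.001 -0.001] d [ 0.0823 -0.1005  0.1304]
t 15.8 rv [ 0.001  0.001 -0.001] d [ 0.0824 -0.1006  0.2034]
```

View pics/w5.png

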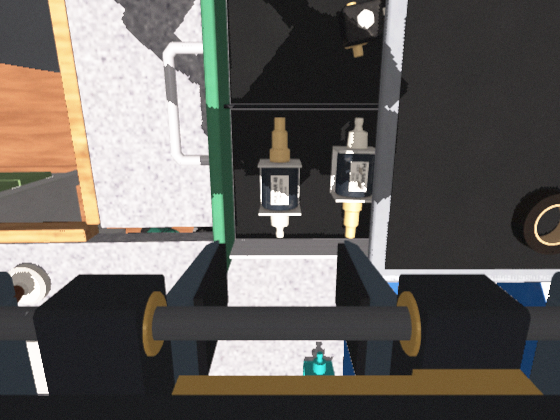

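The pump lies flat at (280,185), beside the other at (355,175), inside the walls. Back to the handle.

In the tool's units: 0.13 m / 0.75 = 0.1733, 0.12 m / 0.75 = 0.16.

Request:
inch_along(increments=[[[0,0,0,0.0133,-0.02,0.0133,0.27],[0,0,0,0.04,-0.0533,0.04,0.27],[0,0,0,0.0667,-0.0867,0.08,0.27],[0,0,0,0.0933,-0.12,0.12,0.27],[0,0,0,0.1097,-0.134,0.16,0.27],[0,0,0,0.1097,-0.134,0.1733,0.27],[0,0,0,0.1097,-0.134,0.1733,0.27]]], grip_force=40)

```text
time_s: 16.5
tool_pos: [0.443, 0.1062, 0.1789]
ee_rot: [-3.139, -0.002, 2.342]
force: [0.8, 0.5, 0.5]
width: 0.269
finger_force: 0.0
```

Run:
```python
from h import *
yaw=.7715; ax=np.array([np.cos(yaw),np.sin(yaw)]); ay=np.array([-ax[1],ax[0]])
p=.392*ax-.233*ay; go(*p,.107,2.3423)
```

```text
t 16.5 rv [-0.002 -0.002 -0.   ] d [-0.0004  0.0005  0.0719]
```

In the tool's units: 0.072 m / 0.75 = 0.096, 0.068 m / 0.75 = 0.0907.

Request:
inch_along(increments=[[[0,0,0,0,0.0007,0.02,0.27],[0,0,0,0,0.0007,0.0467,0.27],[0,0,0,0,0.0007,0.0733,0.27],[0,0,0,0,0.0007,0.0907,0.27],[0,0,0,0,0.0007,0.096,0.27],[0,0,0,0,0.0007,0.096,0.27]]])

```text
time_s: 17.1
tool_pos: [0.445, 0.1066, 0.1083]
ee_rot: [3.141, 0.0, 2.342]
force: [-0.3, 0.3, 0.1]
width: 0.27
finger_force: 0.0
```

Request:
inch_along(increments=[[[0,0,0,0,0,0,0.15],[0,0,0,0,0,0,0],[0,0,0,0,0,0,0],[0,0,0,0,0,0,0]]])

```text
time_s: 17.5
tool_pos: [0.4445, 0.1066, 0.1087]
ee_rot: [3.14, 0.001, 2.342]
force: [-0.3, -2.1, 8.6]
width: 0.098
finger_force: 40.0
```

Run:
```python
from h import *
go(.5445,.2030,.107,2.3423)
```

```text
t 17.5 rv [ 0.001  0.001 -0.   ] d [-0.0005  0.1389  0.0019]
```

Units first: shifts go in shares of 0.75 m and turns go in shares of 2 pi rad. So 0.123 m / 0.75 = 0.164, 0.118 m / 0.75 = 0.1573.

Request:
inch_along(increments=[[[0,0,0,0,0.0027,0,0],[0,0,0,0,0.0067,0,0],[0,0,0,0,0.012,0,0],[0,0,0,0,0.0187,0,0],[0,0,0,0,0.0267,0,0],[0,0,0,0,0.036,0,0],[0,0,0,0,0.0453,0,0],[0,0,0,0,0.0547,0,0],[0,0,0,0,0.064,0,0],[0,0,0,0,0.0733,0,0],[0,0,0,0,0.0827,0,0],[0,0,0,0,0.092,0,0],[0,0,0,0,0.1013,0,0],[0,0,0,0,0.1107,0,0],[0,0,0,0,0.12,0,0],[0,0,0,0,0.1293,0,0],[0,0,0,0,0.1387,0,0],[0,0,0,0,0.148,0,0],[0,0,0,0,0.1573,0,0],[0,0,0,0,0.164,0,0]]])

```text
time_s: 19.5
tool_pos: [0.5328, 0.1923, 0.1088]
ee_rot: [3.141, 0.001, 2.342]
force: [-1.3, -4.3, 7.1]
width: 0.095
finger_force: 40.0
```

Request:
inch_along(increments=[[[0,0,0,0,0.0053,0,0],[0,0,0,0,0.0093,0,0],[0,0,0,0,0.012,0,0],[0,0,0,0,0.0147,0,0],[0,0,0,0,0.0173,0,0],[0,0,0,0,0.0187,0,0],[0,0,0,0,0.0193,0,0],[0,0,0,0,0.02,0,0],[0,0,0,0,0.0207,0,0],[0,0,0,0,0.0207,0,0]]])

```text
time_s: 20.5
tool_pos: [0.5437, 0.2029, 0.1088]
ee_rot: [3.141, 0.001, 2.342]
force: [0.2, -3.1, 5.7]
width: 0.101
finger_force: 40.0
```

In the tool's units: 0.002 m / 0.75 = 0.0027, 0.0015 m / 0.75 = 0.002.

Request:
inch_along(increments=[[[0,0,0,0,0.0007,0,0],[0,0,0,0,0.0013,0,0],[0,0,0,0,0.002,0,0],[0,0,0,0,0.0027,0,0],[0,0,0,0,0.0027,0,0]]])

```text
time_s: 21.0
tool_pos: [0.5439, 0.2031, 0.1087]
ee_rot: [-3.139, 0.001, 2.342]
force: [-7.0, -13.2, 13.1]
width: 0.098
finger_force: 40.0
```

Request:
inch_along(increments=[[[0,0,0,0,0.0007,0,0],[0,0,0,0,0.0013,0,0],[0,0,0,0,0.0013,0,0]]])

```text
time_s: 21.3
tool_pos: [0.5439, 0.2032, 0.1087]
ee_rot: [-3.137, 0.0, 2.342]
force: [-10.7, -18.9, 18.9]
width: 0.096
finger_force: 40.0
```

At the stop: about 20 N and no further motion. Relax, release, rise and check.

In the tool's units: -0.17 m / 0.75 = -0.2267, -0.0025 m / 0.75 = -0.0033.

Request:
inch_along(increments=[[[0,0,0,0,-0.0016,0,0],[0,0,0,0,-0.0033,0,0.1],[0,0,0,0,-0.0033,0,0.27],[0,0,0,0,-0.0033,0,0.27],[0,0,0,0,-0.0033,0,0.27],[0,0,0,0,-0.0033,-0.0133,0.27],[0,0,0,0,-0.0033,-0.04,0.27],[0,0,0,0,-0.0033,-0.08,0.27],[0,0,0,0,-0.0133,-0.1333,0.27],[0,0,0,0,-0.04,-0.1733,0.27],[0,0,0,0,-0.0667,-0.2133,0.27],[0,0,0,0,-0.0667,-0.2267,0.27],[0,0,0,0,-0.0667,-0.2267,0.27]]])

```text
time_s: 22.6
tool_pos: [0.5103, 0.1706, 0.2799]
ee_rot: [3.139, 0.002, 2.341]
force: [0.6, -0.5, 0.1]
width: 0.274
finger_force: 0.0
```

Run:
```python
from h import *
yaw=.7715; ax=np.array([np.cos(yaw),np.sin(yaw)]); ay=np.array([-ax[1],ax[0]])
s=snap("wrist"); t=snap("top"); 
a=cv2.resize(t["color"][120:350,140:420],(560,460)); b=cv2.resize(s["color"],(240,180)); k=np.zeros((460,800,3),np.uint8); k[:,:560]=a; k[:180,560:]=b; cv2.imwrite("pics/f.png",k[...,::-1])
R=cloud(s).reshape(-1,3); q=R[:,:2]@np.c_[ax,ay]; c=s["color"].reshape(-1,3).astype(int)
g=(c[:,1]>c[:,0]+40)&(c[:,1]>c[:,2]+30)&(abs(R[:,2]-.148)<.004); print("front",np.percentile(q[g,0],[2,50,98]))
G=(abs(R[:,2]-.158)<.004)&(q[:,0]>.57)&(c.max(1)>100); print("carcass",np.percentile(q[G,0],[1,5]))
```

```text
front [0.56697321 0.57231554 0.5772775 ]
carcass [0.57874654 0.57977173]
```

View pics/f.png

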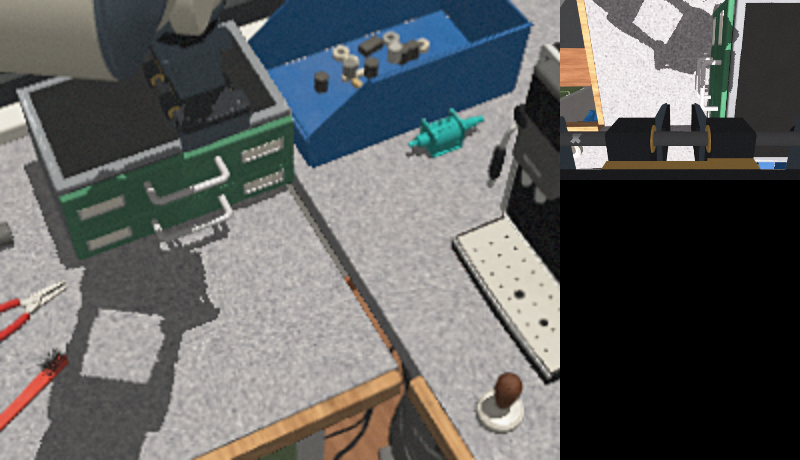

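The drawer is flush within about 1 mm and nothing else has moved. To be sure it is fully shut, one gentle push on the bar from the front with the fingers closed.

In the tool's units: 0.165 m / 0.75 = 0.22, 0.02 m / 0.75 = 0.0267.

Request:
inch_along(increments=[[[0,0,0,0,0.0133,0.0267,0],[0,0,0,0,0.024,0.0667,0],[0,0,0,0,0.024,0.12,0],[0,0,0,0,0.024,0.1733,0],[0,0,0,0,0.024,0.2067,0],[0,0,0,0,0.024,0.22,0],[0,0,0,0,0.024,0.22,0],[0,0,0,0,0.028,0.22,0],[0,0,0,0,0.032,0.22,0],[0,0,0,0,0.0347,0.22,0],[0,0,0,0,0.036,0.22,0],[0,0,0,0,0.036,0.22,0]]], grip_force=20)

```text
time_s: 23.9
tool_pos: [0.5292, 0.1894, 0.1134]
ee_rot: [3.141, 0.0, 2.342]
force: [-0.1, 0.1, -0.4]
width: 0.003
finger_force: 0.0
```

Request:
inch_along(increments=[[[0,0,0,0,0.0013,0,0],[0,0,0,0,0.0027,0,0],[0,0,0,0,0.0027,0,0]]])

```text
time_s: 24.2
tool_pos: [0.5304, 0.1906, 0.113]
ee_rot: [3.142, 0.0, 2.342]
force: [0.6, 0.3, 1.2]
width: 0.002
finger_force: 0.0
```

In the tool's units: 0.003 m / 0.75 = 0.004, 0.002 m / 0.75 = 0.0027.

Request:
inch_along(increments=[[[0,0,0,0,0.0013,0,0],[0,0,0,0,0.0027,0,0],[0,0,0,0,0.004,0,0],[0,0,0,0,0.004,0,0]]])

```text
time_s: 24.6
tool_pos: [0.5326, 0.1928, 0.113]
ee_rot: [3.142, 0.0, 2.342]
force: [-0.1, 0.9, -0.3]
width: 0.007
finger_force: 0.0
```

Request:
inch_along(increments=[[[0,0,0,0,0.0013,0,0],[0,0,0,0,0.0027,0,0],[0,0,0,0,0.0027,0,0]]])

```text
time_s: 24.9
tool_pos: [0.5329, 0.1931, 0.1129]
ee_rot: [-3.139, -0.0, 2.342]
force: [-5.6, -8.1, 5.5]
width: 0.008
finger_force: 5.3
```

In the tool's units: 0.001 m / 0.75 = 0.0013.

Request:
inch_along(increments=[[[0,0,0,0,0.0013,0,0],[0,0,0,0,0.0013,0,0]]])

```text
time_s: 25.1
tool_pos: [0.5328, 0.1932, 0.1129]
ee_rot: [-3.137, -0.001, 2.342]
force: [-10.6, -13.2, 11.0]
width: 0.004
finger_force: 8.6
```

Request:
inch_along(increments=[[[0,0,0,0,-0.0067,0,0],[0,0,0,0,-0.0267,0,0],[0,0,0,0,-0.04,-0.0267,0],[0,0,0,0,-0.0533,-0.0667,0],[0,0,0,0,-0.0533,-0.12,0],[0,0,0,0,-0.0533,-0.1733,0],[0,0,0,0,-0.0533,-0.2,0],[0,0,0,0,-0.0533,-0.2,0]]])

```text
time_s: 25.9
tool_pos: [0.5074, 0.1673, 0.2661]
ee_rot: [3.137, 0.003, 2.342]
force: [1.6, -0.6, -0.3]
width: 0.006
finger_force: 0.0
```

```bash
python3 -c "
from h import *
print(r.sign_off())"
```

```text
the job is handed in; nothing more can be done
None
```

The pump lies flat beside the other one in the right compartment, the top drawer is pushed shut against its stop, and the job was handed in at about 26 s.

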